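# Draw the filter cassette from its dock on the gearbox test bench

## Robot

A 6-joint arm with a two-finger parallel gripper is mounted at the origin on the work surface. World frame = base frame: x ahead of the robot, y to its left, z up, the work surface at z = 0. Lengths are in mm, angles in degrees, forces in N, time in s.
With the tool pointing down it reaches from about 350 to 775 mm from the base axis. Payload 5.5 kg.
Tool frame: the origin (TCP) lies at the very end of the fingers, on their centre line; the grasp point (between the pads) lies 19 mm behind it (robot.grip_depth is the distance from the TCP to the grasp point, in mm); z points along the fingers, y is the line along which they close (so a half turn about z gives the same grasp; the last joint's range is limited). The gripper opens to 85 mm and grips with 20 to 120 N. Pads are 22 mm wide; open, the fingers measure 114 mm over their backs; the gripper's body (76 mm by 85 mm) begins 54 mm behind the grasp point. The pads swing forward as they close: fully open they stand 13 mm farther back than shut.
Start: joints at [-76.295, 17.945, 2.641, 74.691, 0, 82.002], TCP at [212.637, -534.282, 231.323] pointing down, gripper open.
Joint ranges: [-158.12, 158.12], [-49.38, 96.58], [-58.88, 72.47], [-126.05, 133.96], [-84.25, 85.87], [-180, 180]. Speed limits (degrees/s): [147.25, 147.25, 180, 180, 180, 180].

## Interface

Orientations are given as [roll, pitch, yaw] about the fixed x, y, z axes, in that order (R = Rz(yaw) Ry(pitch) Rx(roll)).
In Python, from rig import sensors, imaging, robot gives the robot as it stands. The module is installed in compiled form; this text tells all that it offers.
- The arm moves only by the tool apply_moves, never from a script. Its argument "rows" is a list of rows, each a list of 5 numbers: the shift along the tool's x, y, z in units of 4 cm (1.0 is 4 cm), then the turn about the tool's z in units of 5 degrees (1.0 is 5 degrees), then the opening in per cent of the stroke, from 0 (shut) to 100 (fully open). A call has 1 to 12 rows; each row shifts and turns the commanded pose from where the row before left it, along the tool's axes as they then stand; what a row does not reach is not made up. A row lasts 1/10 s, in which the tool goes at most 50 mm and 8.59 degrees, less where a joint would pass 70% of its speed; a pose out of reach is approached as far as the arm can. A call with a number of a shift or a turn outside -1 to 1 is refused whole. A call with a gripper value outside its range is refused whole. The fingers move at their own pace and stop on an object; "grip_force" is the grip in N (left out, the last holds). Time passes only in rows, so rows that do not move let the fingers close. It gives the time, the measured TCP pose, the force, the opening and the grip force at its end, in the units of the state.
- sensors.get_obs(): the state, without advancing time (a new reading comes with each control period).
- imaging.snapshot(name): name is "side" or "top" or "wrist"; returns a dict with "pixels" (384x512x3 uint8, red, green, blue), "fx", "fy", "cx", "cy" (pixels), "R" (3x3) and "t" (3): a world point X has camera coordinates R X + t; the wrist camera has in their place "tool_from_camera" (4x4, takes a point from camera to tool coordinates, whose origin is the TCP and whose axes are the flange's). Camera axes: x right, y down, z forward; pixel columns grow to the right and rows downward; lengths in mm; the calibration is good to about 2 mm. The wrist camera is an equidistant fisheye: a pixel r from the principal point sees the ray r / f radians off the axis. A picture is of the moment at which its call begins: read the wrist's pose just before it. There is no depth.
- robot.hand_in(): hands the job in; it is judged then, once.
The state is a dict: "time_s": time; "q": joint angles; "qvel": joint speeds; "tau": joint torques, N m; "tool_pos": TCP position; "ee_rot": TCP orientation; "ft_force": force on the tool from outside, world axes, zero at the start; "ft_torque": the same for the moment, N m; "opening": opening from 0.0 (shut) to 1.0 (fully open); "gripper_force": force on a finger pad.
Only numpy, scipy, OpenCV 4.12 (cv2) and the standard library are available. Lean on these libraries where they do the work, as an engineer would, in place of code of your own. Each camera call takes 0.05 s, during which the arm holds its last target. There are 200 camera calls.

## Task

The test bench's filter cassette (the one with the orange side catches) sits in the grey dock. Press the dock's red lever pad down until the lever clicks and stays down by itself, which swings the steel bar off the cassette, and take the hand off it; then pinch the two orange catches together and lift the cassette upright out of the dock. Finish while still holding it by the pinched catches, level and still, its underside about 5 cm above the top of the dock, with the lever left down and everything else on the bench left where it is.

Things in the scene. Friction and masses are not known exactly. Their poses are not given: they have to be found in the camera images.
- dock: grey dock fixed to the bench, 94 (x) x 84 mm (y), walls 44 mm high; a 12 mm thick foot runs on under the lever to x = 129 mm. Origin: bench level, under the pocket's middle. x: from cassette to lever; y: the line along which the catches are pinched; z up. The cassette stands in it 12 mm above the bench, 1.5 mm side play; ledges hold the catch noses down until both are pinched
- cassette_center (a point): centre, half-way up, of the cassette: black ends, white core, blue ribbed top; 70 mm (x) x 54 mm over its orange catches (y) x 84 mm tall, 0.2 to 0.35 kg. Axes along the dock's when seated. Its underside is 42 mm below, its top 44 mm above. A steel lug on the +x end, 45 mm out, lies under the lever's steel bar while the lever is up
- catch_left_pad (a point): middle of the outer face of the orange catch on the cassette's +y side, 21 mm above the cassette's centre (75 mm above the bench when seated). The flat upright face is 24 mm wide (x) and, seated, stands clear from 44 up to 92 mm above the bench. Axes as the cassette's
- catch_right_pad (a point): the same on the -y side. The outer faces are 54 mm apart free and 44 mm apart fully in; then they still stand 3 mm proud of the black ends
- catch_left (a joint): how far the +y catch is pushed in, m: 0 free, 0.005 fully in (stop). Sprung: 2 N to start, 6 N fully in; its nose clears the dock's ledge from about 0.0035 on
- catch_right (a joint): the same for the -y catch
- lever_pad (a point): middle of the top of the red pad, 36 mm long (along the lever) x 32 mm wide, at the lever's free end, 84 mm from its hinge. The hinge runs along the dock's y at dock x = 43 mm, 34 mm above the bench. Lever up: pad at dock x = 115 mm, 77 mm above the bench, sloping up 0.48 rad away from the cassette; fully down: level, x = 127 mm, 37 mm above the bench. z out of the pad's top
- lever (a joint): lever angle, rad: 0 up (sprung back there), grows as the pad is pressed down, about 6 N on the pad; past about 0.36 the detent takes it and holds it at its stop, 0.50, the bar clear of the cassette
- spare: spare cassette without catches that move, all grey ends and grey side blocks, 70 x 52 x 84 mm, standing on the bench beside the dock; leave alone. Origin: centre of its underside, z up
- plate: dark steel clutch plate (flat ring), 110 mm across, 8 mm thick, lying beside the dock; leave alone. Origin: centre of its underside
- drum: steel clutch drum (open ring), 124 mm across, 60 mm tall; leave alone. Origin: centre of its underside
- sun_gear: steel shaft with a 52 mm wide foot, 85 mm tall; leave alone. Origin: centre of its underside
- oil: oil bottle with red cap, 60 mm across, 150 mm tall; leave alone. Origin: centre of its underside
- driver: screwdriver lying on the bench; leave alone. Origin on its axis' underside, handle towards its own -x
- hub: dark steel stepped hub, 90 mm across, 45 mm tall; leave alone. Origin: centre of its underside

How it is judged:
By the outcome, as a careful person would: the job done as asked, in the order asked, and still so for the second after the job is handed in, while the arm keeps its last pose, push and grip.
It also fails if it takes over 48 s, if anything falls off the work surface, if the arm or the gripper's body presses on something with over 40 N, if the wrist force passes 120 N, or if a joint passes its speed limit or range.

## Working session

There is one attempt and no reset: what is moved stays moved. The work goes in short steps, Python scripts to look and compute and a tool call to move; the robot and the scene stay as the last step left them, time stands still between calls to the robot, and variables do not carry over. Pictures are saved under pics/ and viewed, at most 10 in all, crops included, and the job is handed in when it is done.

Besides the shell and the picture viewer there is one more tool, called after "Call:" as a command line: name --pt "numbers of a row" for each row, then --argument value for the rest. apply_moves: Moves the arm, as the interface text tells. Its arguments: {"type":"object","properties":{"rows":{"type":"array"},"grip_force":{"type":"number"}},"required":["rows"]}

```bash
mkdir -p pics; python3 - <<'E'
from rig import sensors, imaging
import cv2,pickle
o=sensors.get_obs();print(o)
d={}
for n in("side","top","wrist"):
    s=imaging.snapshot(n);d[n]=s
    cv2.imwrite(f"pics/{n}0.png",cv2.resize(s["pixels"][:,:,::-1],(800,600),interpolation=cv2.INTER_CUBIC))
    print(n,{k:v for k,v in s.items() if k!="pixels"})
pickle.dump((o,d),open("s0.pkl","wb"))
E
```

```text
{'time_s': 0.0, 'q': array([-7.62933407e+01,  1.79925511e+01,  2.57837434e+00,  7.46890807e+01,
       -2.83807808e-03,  8.19998667e+01]), 'qvel': array([-0.04139853,  0.10132612, -0.01404184, -0.0338384 ,  0.01833237,
       -0.07377644]), 'tau': array([-2.08617882e-05, -4.80629468e+01,  2.98530793e+01,  1.95991178e-02,
       -3.57660099e-05,  1.30062936e-06]), 'tool_pos': array([ 212.51241117, -533.76111866,  230.40148397]), 'ee_rot': array([-1.79897352e+02, -1.15604380e-02,  2.17067847e+01]), 'ft_force': array([0.03505407, 0.02752381, 0.1391068 ]), 'ft_torque': array([ 0.06897587, -0.02872299, -0.02027773]), 'gripper_force': 0.0, 'opening': 1.0047702649401524}
side {'fx': 441.3778469478573, 'fy': 441.3778469478573, 'cx': 254.4299496065537, 'cy': 187.8655488176034, 'R': array([[-0.99563951, -0.09309172, -0.00599114],
       [-0.04252287,  0.51008071, -0.85907478],
       [ 0.08302871, -0.85507403, -0.51181504]]), 't': array([ 496.7385259 ,   95.15979786, 1389.39584191])}
top {'fx': 424.60347140916895, 'fy': 424.60347140916895, 'cx': 259.12604947046805, 'cy': 198.95027377060808, 'R': array([[-0.00295049, -0.99998571, -0.00445846],
       [-0.98705981,  0.00362711, -0.16031152],
       [ 0.1603254 ,  0.00392777, -0.9870564 ]]), 't': array([ -10.38728006,  484.53863372, 1459.98326648])}
wrist {'fx': 297.3186396354542, 'fy': 297.3186396354542, 'cx': 255.1826806089325, 'cy': 190.11961288606196, 'tool_from_camera': array([[-4.16019416e-04, -9.43959338e-01, -3.30061503e-01,
         8.50546145e+01],
       [ 9.99999241e-01, -9.87361006e-06, -1.23219100e-03,
        -1.09600478e+00],
       [ 1.15987930e-03, -3.30061765e-01,  9.43958625e-01,
        -1.42675467e+02],
       [ 0.00000000e+00,  0.00000000e+00,  0.00000000e+00,
         1.00000000e+00]])}
```

View pics/top0.png

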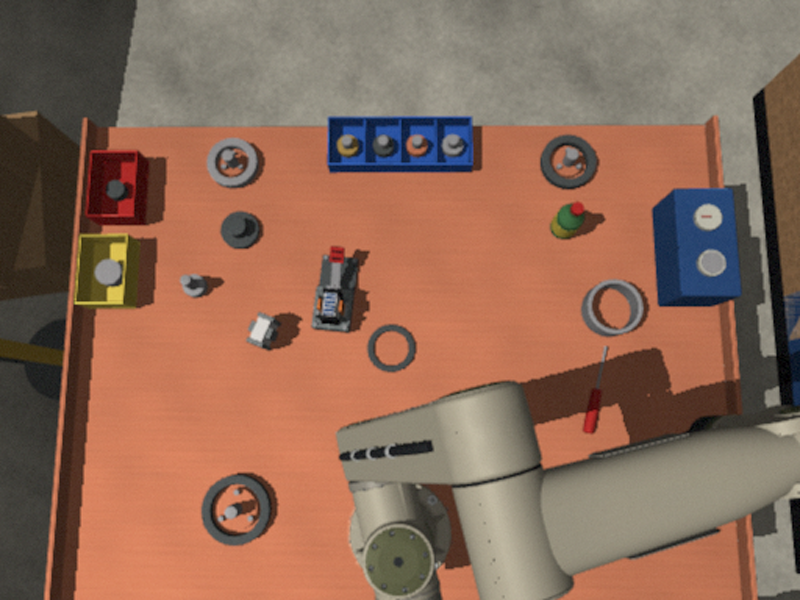

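View pics/side0.png

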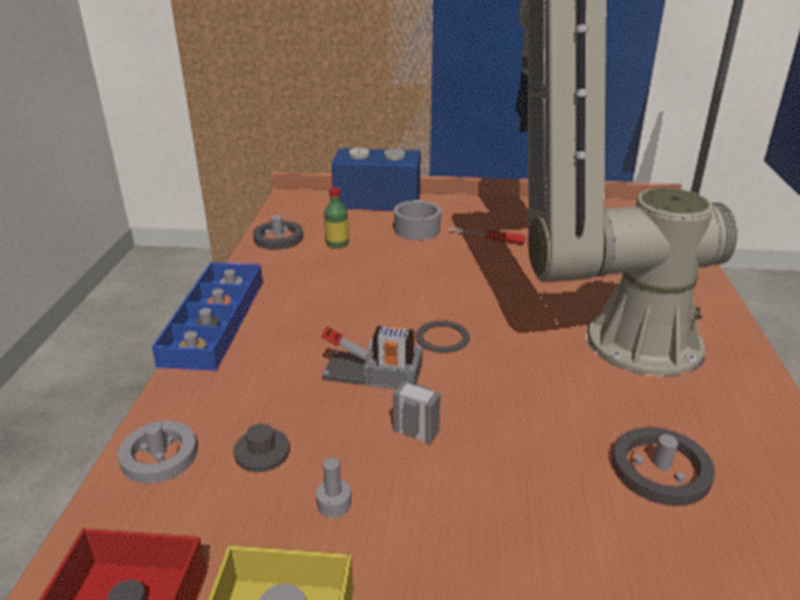

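The top view shows the dock at about (333,300), the lever pad at (337,254), the spare at (263,330) and the plate at (391,348), all in 800x600 pixels. The side view shows the dock at (390,360) and the red pad at (331,336). Next I'll enlarge both.

```bash
python3 - <<'E'
import pickle,cv2,numpy as np
o,d=pickle.load(open("s0.pkl","rb"))
a=d["top"]["pixels"][150:220,185:245];b=d["side"]["pixels"][200:255,200:275]
f=lambda im,k:cv2.resize(im[:,:,::-1],None,fx=k,fy=k,interpolation=cv2.INTER_CUBIC)
A=f(a,6);B=f(b,5.8)
im=np.zeros((420,800,3),np.uint8);im[:420,:360]=A;im[:B.shape[0],362:362+B.shape[1]]=B[:,:438]
cv2.imwrite("pics/crop0.png",im)
E
```

```text
(no output)
```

View pics/crop0.png

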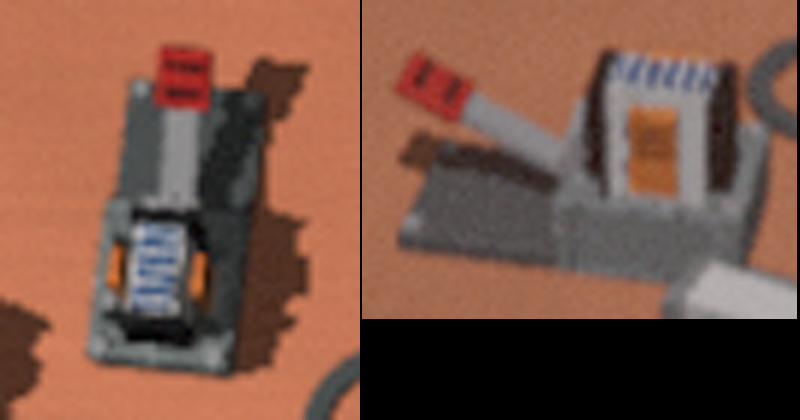

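The crop shows, in the top view, the pad at (184,77), the catches at (116,268) and (198,275), and the rear dock corners at (92,362) and (230,375). In the side view the pad is at (434,88) and the left catch at (653,150).

```bash
cat > h.py <<'E'
import numpy as np
from scipy.optimize import least_squares
from scipy.spatial.transform import Rotation as Ro
def proj(s,X):
    c=s["R"]@X+s["t"];return np.array([s["fx"]*c[0]/c[2]+s["cx"],s["fy"]*c[1]/c[2]+s["cy"]])
def T(o):
    M=np.eye(4);M[:3,:3]=Ro.from_euler("xyz",o["ee_rot"],degrees=True).as_matrix();M[:3,3]=o["tool_pos"];return M
def projw(s,o,X):
    M=T(o)@s["tool_from_camera"];c=M[:3,:3].T@(X-M[:3,3])
    th=np.arctan2(np.hypot(c[0],c[1]),c[2]);ph=np.arctan2(c[1],c[0])
    return np.array([s["cx"]+s["fx"]*th*np.cos(ph),s["cy"]+s["fx"]*th*np.sin(ph)])
def world(p,P):
    c,s=np.cos(p[2]),np.sin(p[2]);return np.array([p[0]+c*P[0]-s*P[1],p[1]+s*P[0]+c*P[1],P[2]])
def report(p,o):
    M=T(o);
    for n,P in dict(pad=(115,0,77),paddown=(127,0,37),cass=(0,0,98),catch=(0,0,75)).items():
        w=world(p,P);print(n,w.round(1),"tool:",(M[:3,:3].T@(w-M[:3,3])).round(1))
    print("dock yaw",np.degrees(p[2]))
E
python3 - <<'E'
import pickle;from h import *
o,d=pickle.load(open("s0.pkl","rb"))
t=lambda x,y:(185+x/6-.5,150+y/6-.5);s=lambda x,y:(200+(x-362)/5.8-.5,200+y/5.8-.5)
L=[("top",(115,0,77),t(184,77)),("top",(0,27,85),t(116,268)),("top",(0,-27,85),t(199,275)),("top",(0,0,98),t(158,268)),
("top",(-47,42,44),t(92,362)),("top",(-47,-42,44),t(230,375)),("side",(115,0,77),s(434,88)),("side",(0,27,70),s(653,150)),("side",(0,0,98),s(663,75))]
f=lambda p:np.concatenate([proj(d[n],world(p,P))-u for n,P,u in L])
r=least_squares(f,[600,100,0],x_scale=[100,100,.1]);print(r.x,f(r.x).reshape(-1,2).round(1).tolist());report(r.x,o)
E
```

```text
[ 4.92092009e+02  1.52700508e+02 -8.36484491e-02] [[-0.6, 0.5], [-0.6, 0.0], [1.2, 0.1], [-0.3, -0.0], [-0.7, -0.8], [0.1, -1.1], [0.7, -0.5], [0.3, 0.1], [0.2, -0.6]]
pad [606.7 143.1  77. ] tool: [ 616.5 -482.8  154.4]
paddown [618.6 142.1  37. ] tool: [ 627.3 -477.4  194.4]
cass [492.1 152.7  98. ] tool: [ 513.6 -534.1  133.5]
catch [492.1 152.7  75. ] tool: [ 513.6 -534.1  156.5]
dock yaw -4.792703096483541
```

Call:
apply_moves --pt "0 0 0 -1 0" --pt "0 0 0 -1 0" --pt "0 0 0 -1 0" --pt "0 0 0 -1 0" --pt "0 0 0 -1 0" --pt "0 0 0 -1 0" --pt "0 0 0 -1 0" --pt "0 0 0 -1 0" --pt "0 0 0 -1 0" --pt "0 0 0 -1 0" --pt "0 0 0 -1 0" --pt "0 0 0 -1 0"

```text
time_s: 1.35
tool_pos: [212.6, -534.0, 230.9]
ee_rot: [-180.0, -0.0, 81.9]
ft_force: [0.4, 0.3, -0.1]
opening: 0.002
gripper_force: 0.0
```

Call:
apply_moves --pt "0 0 0 -1 0" --pt "0 0 0 -1 0" --pt "0 0 0 -1 0" --pt "0 0 0 -1 0" --pt "0 0 0 -1 0" --pt "0 0 0 -1 0" --pt "0 0 0 -1 0" --pt "0 0 0 -1 0" --pt "0 0 0 -1 0" --pt "0 0 0 -1 0" --pt "0 0 0 -1 0" --pt "0 0 0 -1 0"

```text
time_s: 2.55
tool_pos: [212.6, -534.0, 230.9]
ee_rot: [180.0, -0.0, 141.9]
ft_force: [-0.3, -0.4, -0.3]
opening: -0.001
gripper_force: 0.0
```

Call:
apply_moves --pt "0 0 0 -1 0" --pt "0 0 0 -1 0" --pt "0 0 0 -1 0" --pt "0 0 0 -1 0" --pt "0 0 0 -1 0" --pt "0 0 0 -1 0" --pt "0 0 0 -0.7 0"

```text
time_s: 3.25
tool_pos: [212.6, -534.0, 230.9]
ee_rot: [180.0, -0.0, 175.4]
ft_force: [-0.3, -0.4, -0.3]
opening: -0.001
gripper_force: 0.0
```

Call:
apply_moves --pt "-0.43 0.88 0 0 0" --pt "-0.43 0.88 0 0 0" --pt "-0.43 0.88 0 0 0" --pt "-0.43 0.88 0 0 0" --pt "-0.43 0.88 0 0 0" --pt "-0.43 0.88 0 0 0" --pt "-0.43 0.88 0 0 0" --pt "-0.43 0.88 0 0 0" --pt "-0.43 0.88 0 0 0" --pt "-0.43 0.88 0 0 0"

```text
time_s: 4.25
tool_pos: [413.9, -196.4, 231.2]
ee_rot: [-180.0, -0.0, 175.2]
ft_force: [0.2, -0.1, 0.0]
opening: -0.002
gripper_force: 0.0
```

Call:
apply_moves --pt "-0.43 0.88 0 0 0" --pt "-0.43 0.88 0 0 0" --pt "-0.43 0.88 0 0 0" --pt "-0.43 0.88 0 0 0" --pt "-0.43 0.88 0.2 0 0" --pt "-0.43 0.88 0.2 0 0" --pt "-0.43 0.88 0.3 0 0" --pt "-0.43 0.88 0.3 0 0" --pt "-0.43 0.88 0.3 0 0" --pt "-0.43 0.88 0 0 0" --pt "0 0 0 0 0" --pt "0 0 0 0 0"

```text
time_s: 5.45
tool_pos: [613.9, 139.1, 178.3]
ee_rot: [-180.0, -0.1, 175.3]
ft_force: [-0.6, -0.7, -0.3]
opening: -0.001
gripper_force: 0.0
```

```bash
python3 - <<'E'
from rig import sensors, imaging
import cv2,pickle
from h import *
o=sensors.get_obs();s=imaging.snapshot("wrist")
pickle.dump((o,s),open("s1.pkl","wb"));print(o["time_s"],o["tool_pos"],o["ee_rot"],o["q"],o["ft_force"])
cv2.imwrite("pics/w1.png",cv2.resize(s["pixels"][:,:,::-1],(800,600),interpolation=cv2.INTER_CUBIC))
p=[492.1,152.7,-.0836]
for P in [(115,0,77),(0,0,98),(0,27,75),(0,-27,75),(0,27,92),(0,-27,92),(-47,42,44),(-47,-42,44),(47,42,44),(47,-42,44)]: print(P,(projw(s,o,world(p,P))*1.5625).round(1))
report(p,o)
E
```

```text
5.45 [613.92072869 139.14948096 178.33101193] [-1.79956196e+02 -9.37866055e-02  1.75304954e+02] [ 5.48222135e+00  2.51598184e+01  5.77391511e+00  7.07141476e+01
 -2.65437049e-02  1.01772544e+01] [-0.56993026 -0.74466535 -0.28149474]
(115, 0, 77) [402.9 285.8]
(0, 0, 98) [403.9  65.6]
(0, 27, 75) [455.6  73.9]
(0, -27, 75) [351.2  73.4]
(0, 27, 92) [459.7  68.9]
(0, -27, 92) [347.7  68.4]
(-47, 42, 44) [474.4   8. ]
(-47, -42, 44) [331.5   7.4]
(47, 42, 44) [473.6 160.2]
(47, -42, 44) [331.9 159.8]
pad [606.7 143.1  77. ] tool: [  7.4   3.4 101.3]
paddown [618.7 142.1  37. ] tool: [ -4.7   3.4 141.3]
cass [492.1 152.7  98. ] tool: [122.4   3.6  80.5]
catch [492.1 152.7  75. ] tool: [122.4   3.6 103.5]
dock yaw -4.789927167293682
```

View pics/w1.png

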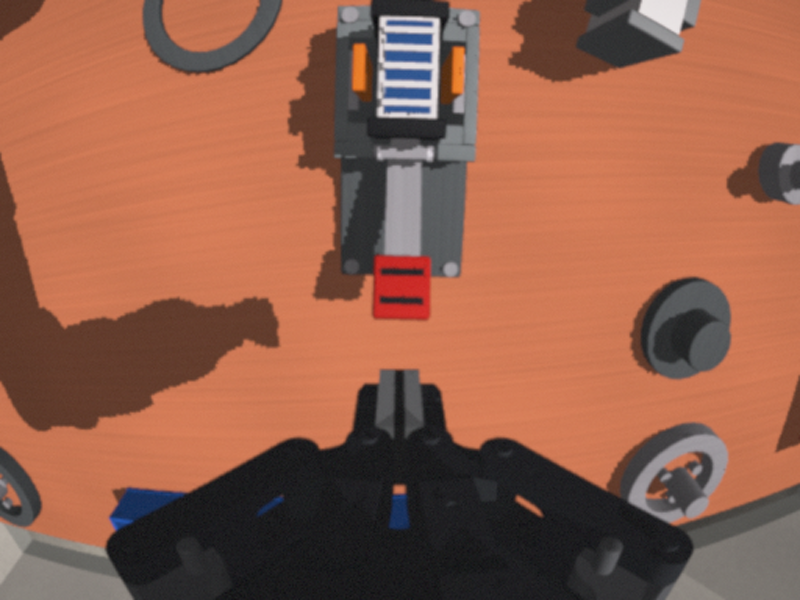

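The wrist view shows the pad centre at (402,288), the cassette top at (408,67), and the catches at x≈359 and 457 around row 69. The dock's front top edge runs 334–475 at row 160. All of this agrees closely with the prediction, so I'll refit.

```bash
python3 - <<'E'
import pickle;from h import *
o,s=pickle.load(open("s1.pkl","rb"))
L=[((115,0,77),(402.5,288)),((0,0,98),(408,67)),((0,0,88),(408,70)),((47,42,44),(475,160)),((47,-42,44),(334,160)),((-47,42,44),(479,10)),((-47,-42,44),(338,8))]
f=lambda p:np.concatenate([projw(s,o,world(p,P))*1.5625-u for P,u in L])
r=least_squares(f,[492,152,-.08],x_scale=[100,100,.1]);print(r.x,f(r.x).reshape(-1,2).round(1).tolist());report(r.x,o)
E
```

```text
[ 4.92871816e+02  1.54692545e+02 -1.00496670e-01] [[0.6, -1.2], [0.3, -0.2], [-0.1, 0.1], [0.6, 2.4], [-0.0, -0.5], [0.1, 0.4], [-1.7, -1.0]]
pad [607.3 143.2  77. ] tool: [  6.8   3.5 101.3]
paddown [619.2 142.   37. ] tool: [ -5.3   3.3 141.3]
cass [492.9 154.7  98. ] tool: [121.8   5.6  80.5]
catch [492.9 154.7  75. ] tool: [121.7   5.7 103.5]
dock yaw -5.758035022228591
```

Call:
apply_moves --pt "0 0.09 0.75 0.2 0" --pt "0 0 0.75 0 0" --pt "0 0 0.6 0 0" --pt "0 0 0.15 0 0" --pt "0 0 0.15 0 0" --pt "0 0 0.15 0 0" --pt "0 0 0.15 0 0" --pt "0 0 0.15 0 0" --pt "0 0 0.15 0 0" --pt "0 0 0.15 0 0" --pt "0 0 0 0 0"

```text
time_s: 6.6
tool_pos: [612.9, 142.2, 51.3]
ee_rot: [-180.0, -0.2, 174.2]
ft_force: [-0.5, -0.5, 0.1]
opening: -0.003
gripper_force: 0.0
```

Call:
apply_moves --pt "0 0 0.1 0 0" --pt "0 0 0.1 0 0" --pt "0 0 0.1 0 0" --pt "0 0 0 0 0"

```text
time_s: 7.0
tool_pos: [613.9, 142.0, 40.3]
ee_rot: [-180.0, -0.1, 174.2]
ft_force: [0.5, 0.2, 0.7]
opening: -0.0
gripper_force: 0.0
```

Call:
apply_moves --pt "0 0 0.08 0 0" --pt "0 0 0.04 0 0" --pt "0 0 0 0 0"

```text
time_s: 7.3
tool_pos: [614.9, 142.1, 37.6]
ee_rot: [180.0, 0.1, 174.2]
ft_force: [-1.7, -0.1, 5.8]
opening: -0.0
gripper_force: 3.1
```

Call:
apply_moves --pt "0 0 -0.2 0 0" --pt "0 0 -1 0 0" --pt "0 0 -1 0 50" --pt "0 0 -1 0 100" --pt "0 0 -0.4 0 100" --pt "0 0 0 0 100" --pt "0 0 0 0 100"

```text
time_s: 8.0
tool_pos: [614.6, 142.0, 180.4]
ee_rot: [-180.0, 0.0, 174.2]
ft_force: [-0.1, 0.9, -1.0]
opening: 0.844
gripper_force: 0.0
```

```bash
python3 - <<'E'
from rig import sensors, imaging
import cv2,pickle
from h import *
o=sensors.get_obs();s=imaging.snapshot("wrist")
pickle.dump((o,s),open("s2.pkl","wb"));print(o["time_s"],o["tool_pos"],o["ee_rot"],o["ft_force"])
cv2.imwrite("pics/w2.png",cv2.resize(s["pixels"][:,:,::-1],(800,600),interpolation=cv2.INTER_CUBIC))
p=[492.8,154.6,-.0995]
for P in [(115,0,77),(127,0,37),(0,0,98),(0,27,92),(0,-27,92),(47,42,44),(47,-42,44)]: print(P,(projw(s,o,world(p,P))*1.5625).round(1))
report(p,o)
E
```

```text
8.0 [614.58886846 142.04526017 180.35323114] [-1.79999710e+02  2.09943165e-02  1.74200276e+02] [-0.13877268  0.90918742 -1.02762707]
(115, 0, 77) [397.4 284.5]
(127, 0, 37) [397.6 283.6]
(0, 0, 98) [396.7  66.1]
(0, 27, 92) [452.3  68.9]
(0, -27, 92) [341.2  69.2]
(47, 42, 44) [467.7 159.4]
(47, -42, 44) [326.9 159.8]
pad [607.2 143.2  77. ] tool: [  7.5   0.4 103.4]
paddown [619.2 142.   37. ] tool: [ -4.5   0.4 143.4]
cass [492.8 154.6  98. ] tool: [122.5   0.2  82.3]
catch [492.8 154.6  75. ] tool: [122.5   0.2 105.3]
dock yaw -5.700930061551691
```

View pics/w2.png

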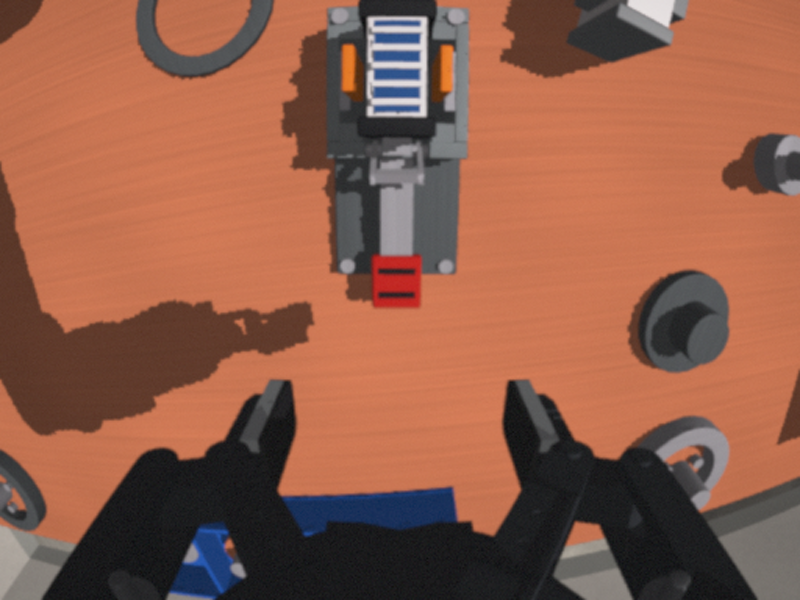

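The lever stays down: the pad is at (397,282) and the bar has swung off. The tool is centred on the cassette, which is at (397,67). Next I'll move over it, lower, and pinch.

Call:
apply_moves --pt "0.8 0 0 0 100" --pt "0.8 0 0 0 100" --pt "0.8 0 0 0 100" --pt "0.46 0 0 0 100" --pt "0.2 0 0 0 100" --pt "0 0 0.5 0 100" --pt "0 0 0.6 0 100" --pt "0 0 0.6 0 100" --pt "0 0 0.6 0 100" --pt "0 0 0.5 0 100" --pt "0 0 0.36 0 100" --pt "0 0 0 0 100" --grip_force 35

```text
time_s: 9.25
tool_pos: [490.8, 153.9, 50.9]
ee_rot: [-179.9, -0.3, 174.2]
ft_force: [0.1, 0.7, -0.4]
opening: 1.001
gripper_force: 0.0
```

```bash
python3 - <<'E'
from rig import sensors, imaging
import cv2,numpy as np
from h import *
o=sensors.get_obs();print(o["time_s"],o["tool_pos"],o["ee_rot"],o["ft_force"])
w=imaging.snapshot("wrist")["pixels"];s=imaging.snapshot("side")["pixels"][170:270,190:290]
im=np.zeros((480,800,3),np.uint8);im[:300,:400]=cv2.resize(w,(400,300));im[:400,400:]=cv2.resize(s,(400,400),interpolation=cv2.INTER_CUBIC)
cv2.imwrite("pics/w3.png",im[:,:,::-1]);report([492.8,154.6,-.0995],o)
E
```

```text
9.25 [490.83107193 153.89946692  50.92052272] [-179.910296     -0.3205213   174.18288855] [ 0.14984155  0.69938919 -0.4170302 ]
pad [607.2 143.2  77. ] tool: [-116.7    1.1  -26.7]
paddown [619.2 142.   37. ] tool: [-129.     1.2   13.2]
cass [492.8 154.6  98. ] tool: [ -1.6   0.8 -47.1]
catch [492.8 154.6  75. ] tool: [ -1.8   0.9 -24.1]
dock yaw -5.700930061551691
```

View pics/w3.png

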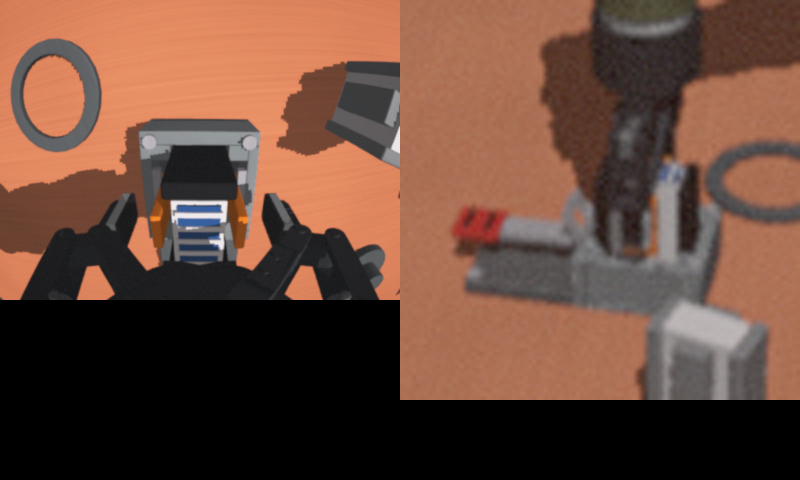

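The side view (right half) shows the finger at columns ~600–650 with a sliver of orange at ~655. I'll check by projection whether that is just parallax.

```bash
python3 - <<'E'
import pickle;from h import *
from rig import sensors
o=sensors.get_obs()
_,d=pickle.load(open("s0.pkl","rb"));_,w=pickle.load(open("s2.pkl","rb"))
p=[492.8,154.6,-.0995]
S=lambda X:((proj(d["side"],X)-[190,170])*4+[400,0]).round(0)
for x in(-12,0,12):
  for z in(75,92): print("catch",x,z,S(world(p,(x,27,z))),(projw(w,o,world(p,(x,27,z)))*.78).round(0))
M=T(o)
for x in(-11,0,11):
  for y in (42.5,57): 
    for z in(-13,-45):
      X=(M@[x,y,z,1])[:3];print("finger",x,y,z,S(X),(projw(w,o,X)*.78).round(0))
E
```

```text
catch -12 75 [655. 219.] [242. 197.]
catch -12 92 [654. 199.] [247. 212.]
catch 0 75 [638. 217.] [240. 213.]
catch 0 92 [638. 197.] [245. 229.]
catch 12 75 [621. 216.] [239. 227.]
catch 12 92 [621. 196.] [243. 244.]
finger -11 42.5 -13 [618. 238.] [258. 217.]
finger -11 42.5 -45 [617. 201.] [269. 248.]
finger -11 57 -13 [614. 251.] [278. 216.]
finger -11 57 -45 [613. 213.] [292. 246.]
finger 0 42.5 -13 [634. 240.] [260. 204.]
finger 0 42.5 -45 [633. 202.] [273. 234.]
finger 0 57 -13 [629. 252.] [280. 203.]
finger 0 57 -45 [629. 214.] [296. 232.]
finger 11 42.5 -13 [649. 242.] [262. 190.]
finger 11 42.5 -45 [649. 204.] [276. 219.]
finger 11 57 -13 [645. 254.] [283. 190.]
finger 11 57 -45 [644. 216.] [300. 217.]
```

Parallax explains the offset: the predicted finger span is 613–649 and the catch edge is at 655. I'll pinch now.

Call:
apply_moves --pt "-0.03 0.02 0 0 70" --pt "0 0 0 0 55" --pt "0 0 0 0 40" --pt "0 0 0 0 20" --pt "0 0 0 0 20" --pt "0 0 0 0 20" --pt "0 0 0 0 20" --pt "0 0 0 0 20" --grip_force 35

```text
time_s: 10.15
tool_pos: [495.2, 154.5, 56.0]
ee_rot: [-179.9, 0.2, 174.2]
ft_force: [-1.0, -3.7, 10.6]
opening: 0.47
gripper_force: 35.0
```

Call:
apply_moves --pt "0 0 -0.1 0 20" --pt "0 0 -0.1 0 20" --pt "0 0 -0.1 0 20" --pt "0 0 -0.1 0 20" --pt "0 0 0 0 20"

```text
time_s: 10.65
tool_pos: [493.8, 154.8, 70.3]
ee_rot: [-179.9, -0.0, 174.2]
ft_force: [-1.5, -3.2, -0.5]
opening: 0.463
gripper_force: 36.8
```

```bash
python3 - <<'E'
from rig import sensors, imaging
import cv2,numpy as np
o=sensors.get_obs();print(o["time_s"],o["tool_pos"],o["ee_rot"],o["ft_force"],o["ft_torque"],o["opening"])
w=imaging.snapshot("wrist")["pixels"];s=imaging.snapshot("side")["pixels"][170:270,190:290]
im=np.zeros((480,800,3),np.uint8);im[:300,:400]=cv2.resize(w,(400,300));im[:400,400:]=cv2.resize(s,(400,400),interpolation=cv2.INTER_CUBIC)
cv2.imwrite("pics/w4.png",im[:,:,::-1])
E
```

```text
10.65 [493.77315611 154.75275891  70.32897374] [-1.79943463e+02 -2.80958213e-02  1.74190736e+02] [-1.53966333 -3.23821325 -0.5071082 ] [-0.82927559  0.27695291 -0.09627549] 0.46270699051908254
```

View pics/w4.png

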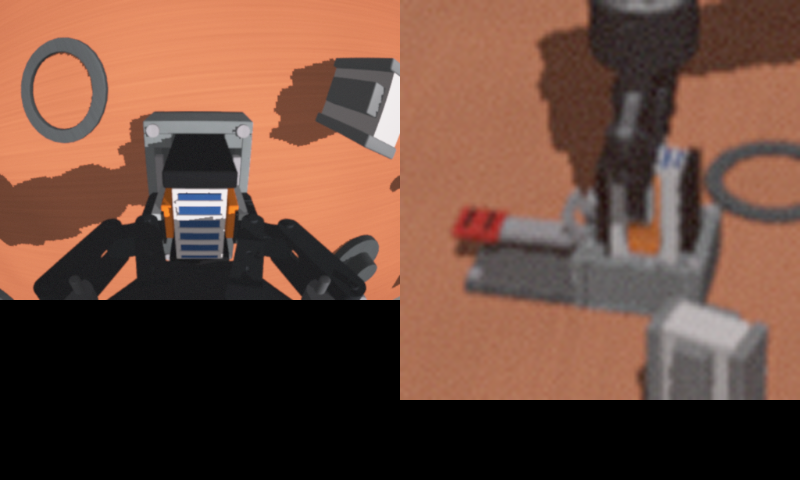

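The cassette has risen along with the fingers: its top is now at row 150, up from 165 in the side view. I'll lift on.

Call:
apply_moves --pt "0 0 -0.15 0 20" --pt "0 0 -0.2 0 20" --pt "0 0 -0.2 0 20" --pt "0 0 -0.2 0 20" --pt "0 0 -0.2 0 20" --pt "0 0 -0.2 0 20" --pt "0 0 -0.2 0 20" --pt "0 0 -0.2 0 20" --pt "0 0 -0.1 0 20" --pt "0 0 0 0 20" --pt "0 0 0 0 20" --pt "0 0 0 0 20"

```text
time_s: 11.95
tool_pos: [493.7, 155.0, 135.6]
ee_rot: [-180.0, -0.0, 174.2]
ft_force: [0.4, -0.3, -1.5]
opening: 0.469
gripper_force: 36.5
```

```bash
python3 - <<'E'
from rig import sensors, imaging
import cv2,numpy as np
from h import *
o=sensors.get_obs();print(o["time_s"],o["tool_pos"],o["ee_rot"],o["ft_force"],o["ft_torque"],o["opening"],o["gripper_force"])
S=imaging.snapshot("side");w=imaging.snapshot("wrist")["pixels"];s=S["pixels"][140:265,190:290]
im=np.zeros((600,800,3),np.uint8);im[:240,:320]=cv2.resize(w,(320,240));im[:,320:]=cv2.resize(s,(480,600),interpolation=cv2.INTER_CUBIC)
cv2.imwrite("pics/w5.png",im[:,:,::-1])
p=[492.8,154.6,-.0995]
for P in [(35,22,94),(-35,22,94),(-35,22,180),(0,0,180),(0,22,94),(42,42,44),(-47,42,44)]: print(P,((proj(S,world(p,P))-[190,140])*4.8+[320,0]).round(0))
E
```

```text
11.95 [493.73711816 155.04217641 135.60411418] [-1.79982901e+02 -4.97248963e-02  1.74200721e+02] [ 0.42994048 -0.34459253 -1.5363977 ] [0.00735141 0.05419635 0.04295319] 0.4685292386998069 36.547086238861084
(35, 22, 94) [548. 367.]
(-35, 22, 94) [666. 380.]
(-35, 22, 180) [666. 253.]
(0, 0, 180) [613. 227.]
(0, 22, 94) [607. 373.]
(42, 42, 44) [531. 455.]
(-47, 42, 44) [680. 472.]
```

View pics/w5.png

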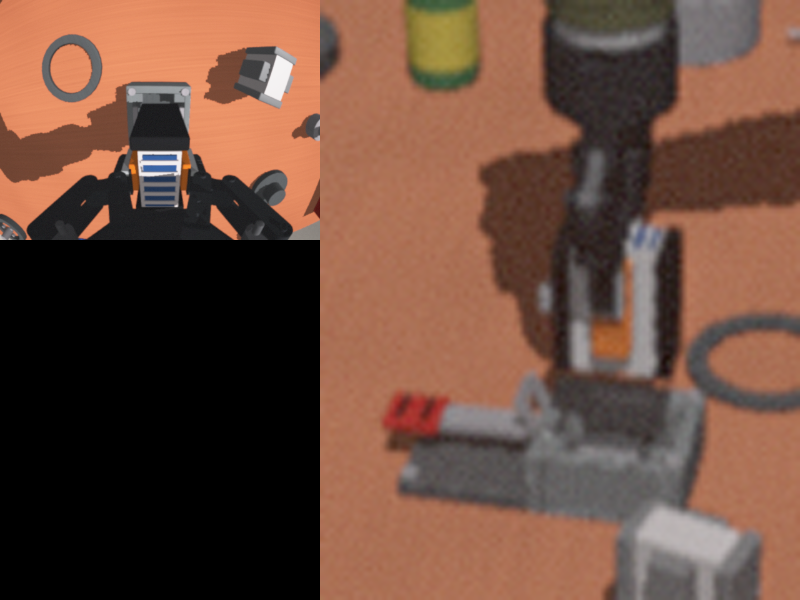

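The cassette hangs level and clear of the dock. Its lower rear corner is at (667,378), against (666,380) predicted for an underside 5 cm above the dock. The lever is still down and the grip is steady.

```bash
python3 -c "
from rig import robot
print(robot.hand_in())"
```

```text
the job is handed in; nothing more can be done
None
```

The job is handed in: the lever is latched down, and the cassette is held level by its pinched catches about 5 cm above the dock. It took about 12 s of the 48 s, and nothing else on the bench was touched.

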